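Test the purple stone with the gem tester

ROBOT

A 7-joint arm with a two-finger parallel gripper is mounted at the origin on the work surface. World frame = base frame: x ahead of the robot, y to its left, z up, the work surface at z = 0. Lengths are in m, angles in degrees, forces in N, time in s.
With the tool pointing down it reaches from about 0.425 to 0.95 m from the base axis. Payload 16.7 kg.
Tool frame: the origin (TCP) lies between the finger pads; the fingertips stand 8 mm ahead of it and the grasp point (between the pads) lies 11 mm behind it; x points along the fingers, z is the direction in which the jaws open and shut, and the axes are right-handed (so a half turn about x gives the same grasp; the last joint's range is limited). The gripper opens to 94 mm and grips with 3 to 60 N. Pads are 16 mm wide; open, the fingers measure 119 mm over their backs; the gripper's body (75 mm by 177 mm) begins 78 mm behind the grasp point.
Start: joints at [-75.315, 24.414, 4.234, 92.017, -1.954, 63.644, -3.845], TCP at [0.266, 0.62, 0.213] pointing down, gripper open.
Joint ranges: [-163.25, 163.25], [-28.42, 122.38], [-70.27, 78.77], [12.13, 141.07], [-58.53, 238.53], [9.26, 117.41], [-156.51, 156.51]. Speed limits (degrees/s): [108.29, 108.29, 136.94, 136.94, 172.46, 172.46, 172.46].

INTERFACE

Orientations are given as a 3x3 rotation matrix whose columns are the frame's x, y, z axes.
In Python, from plant import arm, read_camera, camera_params gives the robot as it stands. The module is installed in compiled form; this text tells all that it offers.
- The arm moves only by the tool send_rows, never from a script. Its argument "steps" is a list of rows, each an object with "angular": the turn, a rotation vector about the tool's x, y, z in degrees, a list of three; "dp": the shift along the tool's x, y, z in m, a list of three; "gripper": the gripper's target within -1 to 1 (shut at 1, half-way at 0, fully open at -1). A call has exactly 8 rows; each row is the pose to reach, as a shift and turn from the pose commanded when the call began, along the tool's axes at that moment; what a row does not reach only later rows make up. A row lasts 1/10 s, in which the tool goes at most 50 mm and 8.59 degrees, less where a joint would pass 70% of its speed; a pose out of reach is approached as far as the arm can. A call with a gripper value outside its range is refused whole. The fingers move at their own pace and stop on an object; "squeeze" is the grip in N (left out, the last holds). Time passes only in rows, so rows that repeat a pose let the fingers close, or fill a call up. It gives the time, the measured TCP pose, the force and the opening at its end, in the units of the state.
- arm.sense(): the state, without advancing time (a new reading comes with each control period).
- read_camera(name): name is "side" or "top"; returns the picture (384x512x3 uint8, red, green, blue); there is no depth.
- camera_params(name): a dict with "camera_matrix" (3x3 intrinsics, pixels), "camera_from_world" (4x4, takes a point from world to camera coordinates). Camera axes: x right, y up, looking along -z (the intrinsics and any distortion apply to the point x, -y, -z); pixel columns grow to the right and rows downward; lengths in m; the calibration is good to about 2 mm. A picture is of the moment at which its call begins. camera_params takes no time and is no camera call.
- arm.hand_in(): hands the job in, once; it reports no verdict.
The state is a dict: "clock": time; "joints": joint angles; "qvel": joint speeds; "tau": joint torques, N m; "position": TCP position; "eef_rot": TCP orientation; "wrist_force": force on the tool from outside, world axes, zero at the start; "ft_torque": the same for the moment, N m; "width": finger opening in m.
Only numpy, scipy, OpenCV 4.12 (cv2) and the standard library are available. Lean on these libraries where they do the work, as an engineer would, in place of code of your own. Each camera call takes 0.05 s, during which the arm holds its last target.

TASK

Take the gem tester out of its stand and first check it: put its probe straight down into the blue check socket until the tip meets the bottom and springs in a little. Then set the tip on the white dot of the purple stone, with the tester square to that leaning facet, and press gently so that the sprung probe is pushed about half way in. Finish while still gripping the tester and holding it on the dot like this; do not touch the other two stones with it, never lean hard on the stone, and leave the pink dish, the jar and the ring cone where they are.

Things in the scene. Friction and masses are not known exactly. Their poses are not given: they have to be found in the camera images.
- tester: white square gem tester, upright in its stand. Origin on its axis at the shoulder (underside of the grip); z along the axis, away from the probe. Grip 20 x 20 mm, z 0 to 100 mm, flats square to x and y, red band near the top. Black nose cone (15 mm across at most) to z -18 mm, then brass probe, 5 mm thick, round end, to z -48 mm. 75 to 130 g. Parked: shoulder 60 mm above the table
- probe_tip (a point): the very end of the probe, 48 mm below the shoulder on the tester's axis when the probe is fully out; it moves up the axis as the probe springs in
- probe (a joint): how far the sprung probe is pushed into the tester, 0 (fully out, as at the start) to 0.010 m (bottomed); it takes 1.2 N to start, 2.7 N at half way, 4.2 N at 10 mm, and beyond that it is rigid
- stand: fixed stand of the tester: wooden block 64 x 64 x 60 mm high with a black collar 42 x 42 mm on it, top at 88 mm. The tester sits in a square pocket 28 mm deep with 0.75 mm play on each side, 72 mm of its grip free above the collar, and lifts straight out. Origin at the centre of the underside, z up
- check: fixed blue check block, 56 x 56 x 34 mm high, with one round hole in the middle of its top. Origin at the centre of the underside, z up
- check_mouth (a point): centre of the mouth of the check socket, on the block's top face, marked by a thin yellow ring 22 mm across around it; the hole is vertical, 9 mm wide, chamfered 1.5 mm, 20 mm deep with a flat bottom
- purple_stone: purple cut stone to be tested, 36 mm across, rigid, fixed in a grey cradle 54 x 50 mm. Its top is a flat round facet 24 mm across that leans 20 degrees (0.349 rad) from level towards the cradle's front, which faces the robot (-x) to within 30 degrees of yaw. z of this body is the facet's outward normal; the origin lies 12 mm under the facet's centre
- purple_dot (a point): centre of the white dot, 8 mm across, in the middle of the purple stone's top facet, about 40 mm above the table
- green_stone: a green stone of the same size on the same kind of leaning cradle; same axes; not to be tested
- amber_stone: an amber (orange) stone of the same size on the same kind of leaning cradle; same axes; not to be tested
- dish: loose pink dish of beads, 92 mm across, 22 mm high; origin under its centre; a bystander
- jar: loose small amber glass jar with a steel cap, 50 mm across, 65 mm high; origin under its centre; a bystander
- ringcone: loose wooden ring cone, 48 mm across, 60 mm high; origin under its centre; a bystander
Not all that is in view belongs to the job. There is more than one size of the tester; the one meant has the size given above.

How it is judged (in metres and radians):
On the way:
1. the probe is in the check socket, its tip on the bottom and sprung in at least 0.7 mm (z of probe_tip in the frame of check_mouth below -0.0175 m and horizontal distance between probe_tip and check_mouth below 0.004 m and value of joint probe above 0.0007 m), for 0.2 s.
At the end, for the whole second after the job is handed in: Gripper holds the tester clear of stand and check block; tip within 5 mm of the purple stone's dot, axis within 10 degrees of the facet's normal, 0.8 to 6 N, probe sprung in 1.5 to 9 mm; dish, jar and ring cone within 15 mm of their starts (distance between probe_tip and purple_dot below 0.005 m and angle between the z axis of tester and the z axis of purple_stone, either way round below 0.175 rad and contact force between tester and purple_stone between 0.8 and 6 N and value of joint probe between 0.0015 and 0.009 m and contact force between the fingers and tester above 1 N and contact force between tester and stand below 0.1 N and contact force between tester and check below 0.1 N and distance of each of dish, jar, ringcone from where it was at the start of the episode below 0.015 m); the arm keeps its last pose, push and grip.
It fails at once if the purple stone is pressed with more than 12 N (contact force between tester and purple_stone above 12 N).
It fails at once if the tester touches the green or the amber stone (contact force between tester and green_stone above 0.5 N or contact force between tester and amber_stone above 0.5 N).
It fails at once if the dish, jar or ring cone is knocked away (distance of any of dish, jar, ringcone from where it was at the start of the episode above 0.03 m).
It also fails if it takes over 48 s, if anything falls off the work surface, if the arm or the gripper's body presses on something with over 40 N, if the wrist force passes 120 N, or if a joint passes its speed limit or range.

## Working session

There is one attempt and no reset: what is moved stays moved. The work goes in short steps, Python scripts to look and compute and a tool call to move; the robot and the scene stay as the last step left them, time stands still between calls to the robot, and variables do not carry over. Pictures are saved under pics/ and viewed, and the job is handed in when it is done.

Besides the shell and the picture viewer there is one more tool, called after "Call:" by a JSON object that holds its "method" and its "body", one argument or row to a line. send_rows: Moves the arm, as the interface text tells. Its arguments: {"type":"object","properties":{"steps":{"type":"array","items":{"type":"object","properties":{"angular":{"type":"array","items":{"type":"number"}},"dp":{"type":"array","items":{"type":"number"}},"gripper":{"type":"number"}}}},"squeeze":{"type":"number"}},"required":["steps"]}

```bash
mkdir -p pics; ls; python3 - <<'E'
from plant import arm, read_camera, camera_params
import cv2,json
import numpy as np
np.set_printoptions(precision=4,suppress=True)
s=arm.sense()
for k,v in s.items(): print(k,np.array(v))
for n in("side","top"):
    p=camera_params(n); print(n,{k:np.array(v) if not isinstance(v,str) else v for k,v in p.items()})
    im=read_camera(n); cv2.imwrite(f"pics/{n}0.png",im[:,:,::-1])
E
```

```text
pics
clock 0.0
joints [-75.3161  24.4493   4.2325  92.0508  -1.9554  63.645   -3.8433]
qvel [-0.0151 -0.0754  0.0253 -0.0866 -0.057   0.0928  0.1257]
tau [ -0.0007 -93.5808   3.6664 -45.4195  -0.0489   0.02     0.0002]
position [0.2663 0.6198 0.2128]
eef_rot [[-0.0004 -0.9188  0.3948]
 [-0.0012  0.3948  0.9188]
 [-1.     -0.0001 -0.0013]]
wrist_force [ 0.6327  0.1078 -0.0433]
ft_torque [-0.0256  0.0857 -0.0274]
width 0.09440639494335606
side {'camera_matrix': array([[383.69  ,   0.    , 256.317 ],
       [  0.    , 383.69  , 194.3689],
       [  0.    ,   0.    ,   1.    ]]), 'camera_from_world': array([[-0.9475, -0.3197, -0.0047,  0.5726],
       [ 0.2403, -0.7219,  0.6489, -0.2006],
       [-0.2108,  0.6137,  0.7609, -0.8698],
       [ 0.    ,  0.    ,  0.    ,  1.    ]])}
top {'camera_matrix': array([[351.677 ,   0.    , 255.176 ],
       [  0.    , 351.677 , 195.2777],
       [  0.    ,   0.    ,   1.    ]]), 'camera_from_world': array([[ 0.0039, -0.9998,  0.0184, -0.0007],
       [ 0.9916,  0.0062,  0.1293, -0.582 ],
       [-0.1294,  0.0177,  0.9914, -0.9181],
       [ 0.    ,  0.    ,  0.    ,  1.    ]])}
```

View pics/side0.png

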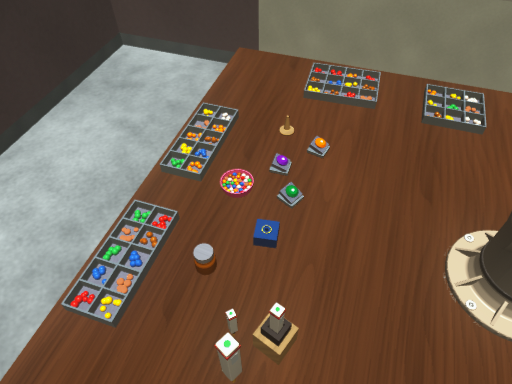

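View pics/top0.png

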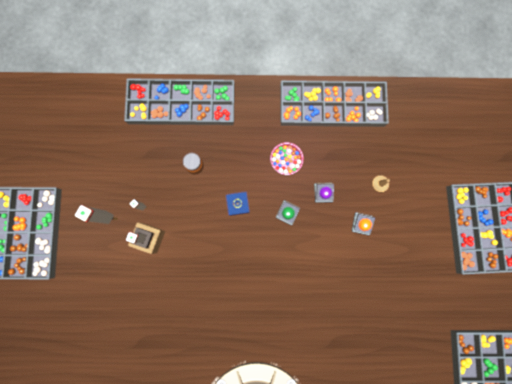

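Candidates for the tester: side (277,310) in the wooden stand, (231,318) a small one standing free, and (228,350) a big one standing free. The description says it is in the stand. I'll check that with crops.

```bash
python3 - <<'E'
import cv2
s=cv2.imread("pics/side0.png");t=cv2.imread("pics/top0.png")
def crop(im,x,y,w,h,k,n): cv2.imwrite(n,cv2.resize(im[y:y+h,x:x+w],None,fx=k,fy=k,interpolation=cv2.INTER_NEAREST))
crop(s,210,280,100,75,8,"pics/s_st.png")
crop(t,110,195,64,64,9,"pics/t_st.png")
crop(s,230,110,110,110,5,"pics/s_mid.png")
crop(t,215,135,180,110,4,"pics/t_mid.png")
E
```

```text
(no output)
```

View pics/s_st.png

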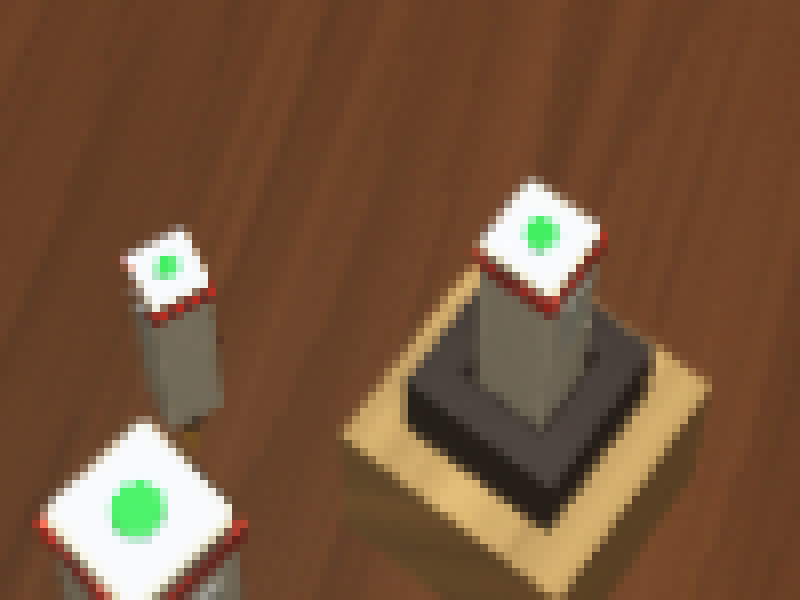

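View pics/t_st.png

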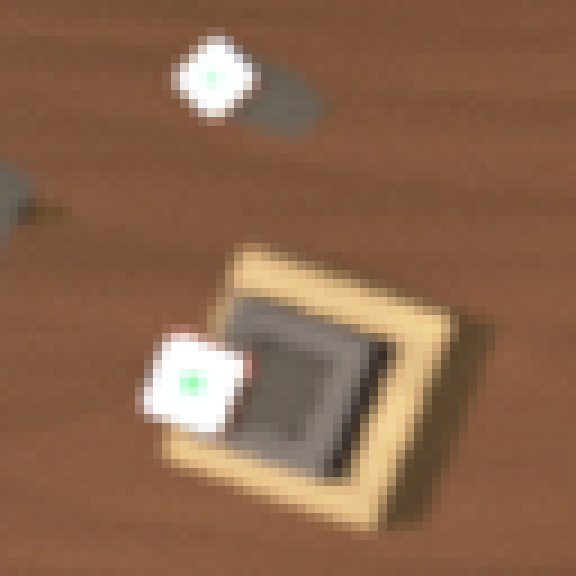

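View pics/s_mid.png

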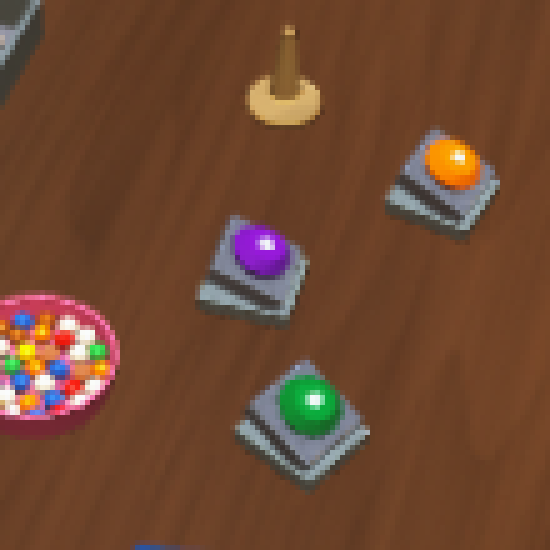

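View pics/t_mid.png

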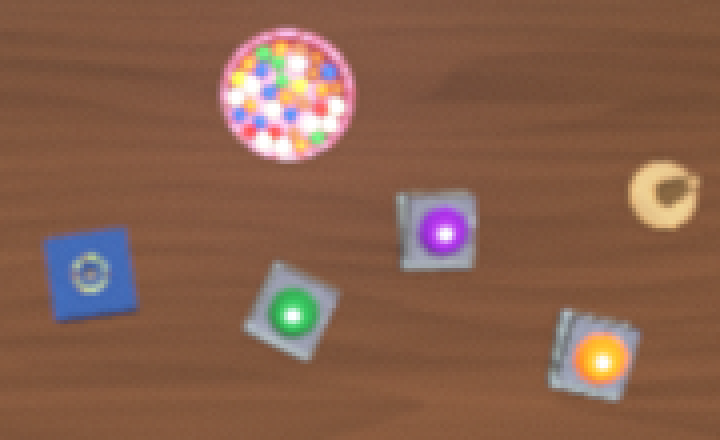

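The tester in the stand (side crop around (540,240)) looks right: a 20 mm grip in the black collar, with the small and large copies standing free beside it. The purple stone's dot is at side (282.5,158) and top (325.5,192.5). Next I'll triangulate.

```bash
cat > h.py <<'E'
from plant import arm, read_camera, camera_params
import cv2, numpy as np
from scipy.optimize import least_squares
np.set_printoptions(precision=4,suppress=True)
P={}
for n in("side","top"):
    p=camera_params(n); P[n]=(np.array(p["camera_matrix"]),np.array(p["camera_from_world"]))
def proj(n,X):
    K,T=P[n]; X=np.atleast_2d(X); c=X@T[:3,:3].T+T[:3,3]; c=c*[1,-1,-1]
    u=c@K.T; return u[:,:2]/u[:,2:]
def ray(n,uv):
    K,T=P[n]; d=np.linalg.solve(K,[uv[0],uv[1],1])*[1,-1,-1]; R=T[:3,:3]
    return -R.T@T[:3,3], R.T@d
def onz(n,uv,z):
    o,d=ray(n,uv); return o+d*(z-o[2])/d[2]
def tri(us,ut):
    r=least_squares(lambda X:np.r_[proj("side",X)[0]-us,proj("top",X)[0]-ut],onz("top",ut,.05))
    return r.x,r.fun
def crop(im,x,y,w,h,k,n): cv2.imwrite(n,cv2.resize(im[y:y+h,x:x+w],None,fx=k,fy=k,interpolation=cv2.INTER_CUBIC)[:,:,::-1])
E
python3 - <<'E'
from h import *
for n,a,b in [("tester top",(277,308.6),(130.8,237.05)),("purple",(282.5,158.3),(325.5,192.5)),("check",(266.5,229.5),(237.0,202.75))]:
    print(n,*tri(a,b))
print(onz("side",(277,308.6),.16),onz("top",(130.8,237.05),.16))
print(onz("side",(282.5,158.3),.04),onz("top",(325.5,192.5),.04))
print(onz("side",(266.5,229.5),.034),onz("top",(237,202.75),.034))
f=lambda l:np.array(l)/9-.5+[110,195]
# stand block top z .06 corners, top view
for c in [(240,247),(455,318),(382,528),(165,460)]: print("blk",onz("top",f(c),.06))
for c in [(142,412),(180,332),(250,365),(212,438)]: print("tt",onz("top",f(c),.16))
g=lambda l:np.array(l)/8-.5+[210,280]
for c in [(345,435),(555,597),(710,388)]: print("blk s",onz("side",g(c),.06))
for c in [(475,248),(553,300),(605,237),(533,178)]: print("tt s",onz("side",g(c),.16))
m=lambda l:np.array(l)/4-.5+[215,135]
for c in [(44,240),(127,229),(138,310),(58,321)]: print("chk",onz("top",m(c),.034))
print("cone",onz("top",m((660,195)),.0),"dish",onz("top",m((288,95)),.02),"jar",onz("top",(192,161),.065),"green",onz("top",m((292,315)),.04),"amber",onz("top",m((601,361)),.04))
print("bigtop",onz("top",(83,213),.2), "smalltop",onz("top",(133.5,203),.12))
s=read_camera("side");t=read_camera("top")
crop(s,266,140,40,40,15,"pics/s_p.png");crop(t,308,175,40,40,15,"pics/t_p.png")
E
```

```text
tester top [0.4665 0.2936 0.156 ] [-0.0449 -0.0088  0.0063  0.0609]
purple [ 0.5907 -0.1902  0.0359] [-0.1411 -0.0311  0.0172  0.139 ]
check [0.5614 0.0517 0.027 ] [-0.328  -0.0725  0.0464  0.3746]
[0.466  0.2953 0.16  ] [0.4666 0.2923 0.16  ]
[ 0.5893 -0.1861  0.04  ] [ 0.5905 -0.1893  0.04  ]
[0.5591 0.0564 0.034 ] [0.5616 0.0516 0.034 ]
blk [0.5068 0.3134 0.06  ]
blk [0.4866 0.2505 0.06  ]
blk [0.4265 0.269  0.06  ]
blk [0.4456 0.3319 0.06  ]
tt [0.4591 0.3046 0.16  ]
tt [0.4796 0.2959 0.16  ]
tt [0.4712 0.2776 0.16  ]
tt [0.4526 0.2864 0.16  ]
blk s [0.5051 0.3154 0.06  ]
blk s [0.4466 0.3356 0.06  ]
blk s [0.4249 0.2765 0.06  ]
tt s [0.4784 0.3031 0.16  ]
tt s [0.4591 0.3089 0.16  ]
tt s [0.4524 0.2918 0.16  ]
tt s [0.4711 0.2837 0.16  ]
chk [0.5841 0.0831 0.034 ]
chk [0.592  0.0266 0.034 ]
chk [0.5366 0.0188 0.034 ]
chk [0.5289 0.0729 0.034 ]
cone [ 0.6238 -0.3536  0.    ] dish [ 0.6898 -0.0857  0.02  ] jar [0.6695 0.1715 0.065 ] green [ 0.5333 -0.0851  0.04  ] amber [ 0.5033 -0.2937  0.04  ]
bigtop [0.5187 0.387  0.2   ] smalltop [0.5502 0.303  0.12  ]
```

View pics/s_p.png

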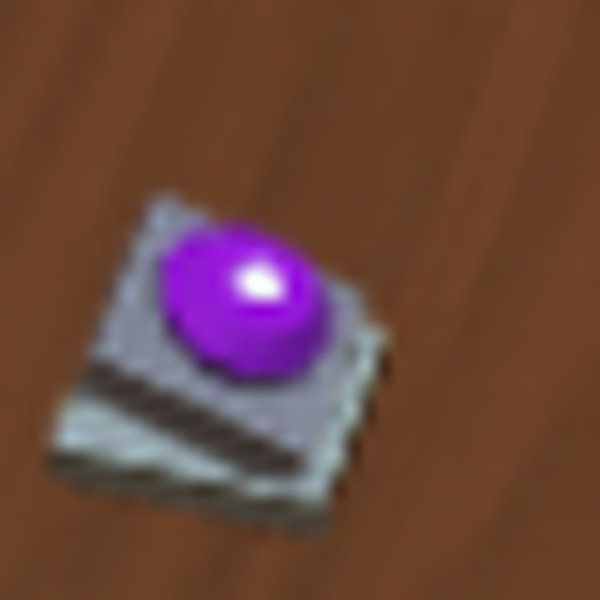

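View pics/t_p.png

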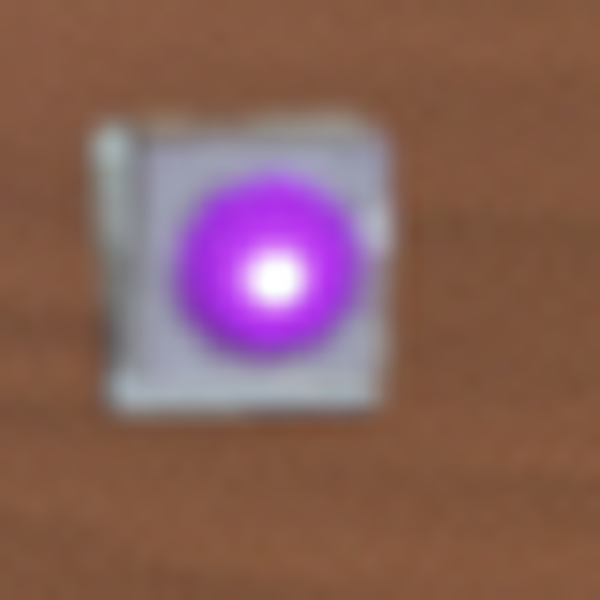

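```bash
python3 - <<'E'
from h import *
print(tri((228,343),(83,213)), tri((231,313.8),(133.2,203)))
f=lambda l:np.array(l)/15-.5+[308,175]
c=[f(x) for x in [(97,130),(115,405),(380,403),(388,135)]]
w=[onz("top",x,.012) for x in c]
for a in w: print(a)
for i in range(4):
    d=w[(i+1)%4]-w[i]; print(np.degrees(np.arctan2(d[1],d[0]))%90, np.linalg.norm(d))
g=lambda l:np.array(l)/15-.5+[266,140]
w=[onz("side",g(x),.003) for x in [(50,462),(325,530),(388,345)]]
for i in range(2):
    d=w[(i+1)]-w[i]; print(np.degrees(np.arctan2(d[1],d[0]))%90, np.linalg.norm(d))
E
```

```text
(array([0.5185, 0.3885, 0.1966]), array([-0.1414, -0.0329,  0.0277,  0.2081])) (array([0.5504, 0.3084, 0.1049]), array([-0.3955, -0.0934,  0.0734,  0.5392]))
[ 0.6207 -0.1635  0.012 ]
[ 0.5688 -0.1659  0.012 ]
[ 0.5695 -0.2155  0.012 ]
[ 0.6201 -0.2183  0.012 ]
2.692737151397864 0.05194305011395061
0.7746171498603616 0.04959555186329671
86.8763886336928 0.050719355616251766
89.40275058169848 0.05479798517791654
89.32885145078413 0.05463433129234768
1.9295177790304763 0.051537803653696854
```

```bash
cat >> h.py <<'E'
from scipy.spatial.transform import Rotation as Ro
def pose(xdir,jaw):
    x=np.array(xdir)/np.linalg.norm(xdir); z=np.array(jaw,float); z-=x*(z@x); z/=np.linalg.norm(z)
    return np.c_[x,np.cross(z,x),z]
def rel(p,R,p0=None,R0=None):
    s=arm.sense()
    p0=np.array(s["position"]) if p0 is None else p0; R0=np.array(s["eef_rot"]) if R0 is None else R0
    return R0.T@(np.array(p)-p0), Ro.from_matrix(R0.T@R).as_rotvec(degrees=True)
E
python3 - <<'E'
from h import *
a=np.radians(72.5); R=pose([0,0,-1],[np.cos(a),np.sin(a),0])
print(rel([.4662,.293,.26],R),rel([.4662,.293,.127],R))
E
```

```text
(array([-0.0468, -0.3127, -0.2215]), array([-5.7533, -0.0451,  0.0005])) (array([ 0.0862, -0.3127, -0.2214]), array([-5.7533, -0.0451,  0.0005]))
```

Call:
{"method": "send_rows", "body": {
  "steps": [
    {"angular": [0, 0, 0], "dp": [-0.047, -0.04, -0.03], "gripper": -1},
    {"angular": [-2, 0, 0], "dp": [-0.047, -0.08, -0.06], "gripper": -1},
    {"angular": [-4, 0, 0], "dp": [-0.047, -0.12, -0.09], "gripper": -1},
    {"angular": [-5.75, 0, 0], "dp": [-0.047, -0.16, -0.12], "gripper": -1},
    {"angular": [-5.75, 0, 0], "dp": [-0.047, -0.2, -0.145], "gripper": -1},
    {"angular": [-5.75, 0, 0], "dp": [-0.047, -0.24, -0.17], "gripper": -1},
    {"angular": [-5.75, 0, 0], "dp": [-0.047, -0.28, -0.2], "gripper": -1},
    {"angular": [-5.75, 0, 0], "dp": [-0.047, -0.313, -0.2215], "gripper": -1}
  ]
}}

```text
clock: 1.0
position: [0.4673, 0.2909, 0.2606]
eef_rot: [[0.0, -0.954, 0.301], [0.0, 0.301, 0.954], [-1.0, -0.0, 0.0]]
wrist_force: [0.9, 0.6, 1.2]
width: 0.0938
```

```bash
python3 - <<'E'
from h import *
a=np.radians(72.5); R=pose([0,0,-1],[np.cos(a),np.sin(a),0])
s=arm.sense();print(s["clock"],s["position"],s["wrist_force"],s["joints"])
print(rel([.4662,.293,.127],R))
im=read_camera("side");crop(im,180,200,150,150,4,"pics/s1.png")
im=read_camera("top");crop(im,60,150,150,150,4,"pics/t1.png")
E
```

```text
1.0 [0.4673 0.2909 0.2606] [0.9022 0.592  1.1893] [-50.2374  10.3099  13.3632 105.5516  -2.6359  64.4234  36.5393]
(array([0.1336, 0.0017, 0.0016]), array([-0.0163,  0.0138,  0.0015]))
```

View pics/s1.png

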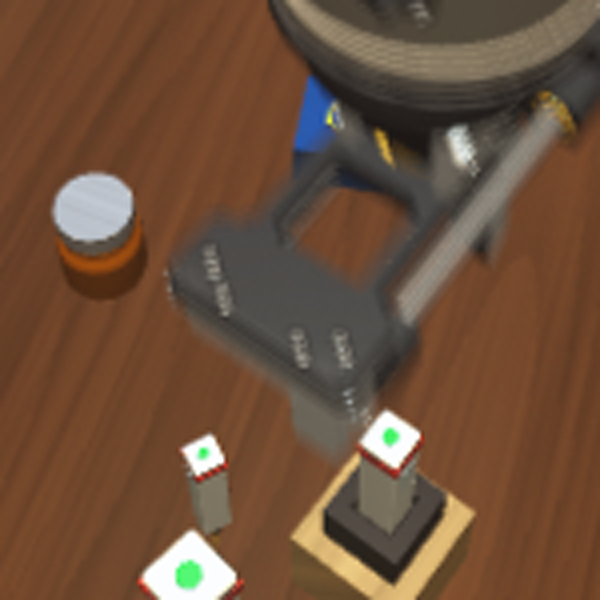

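View pics/t1.png

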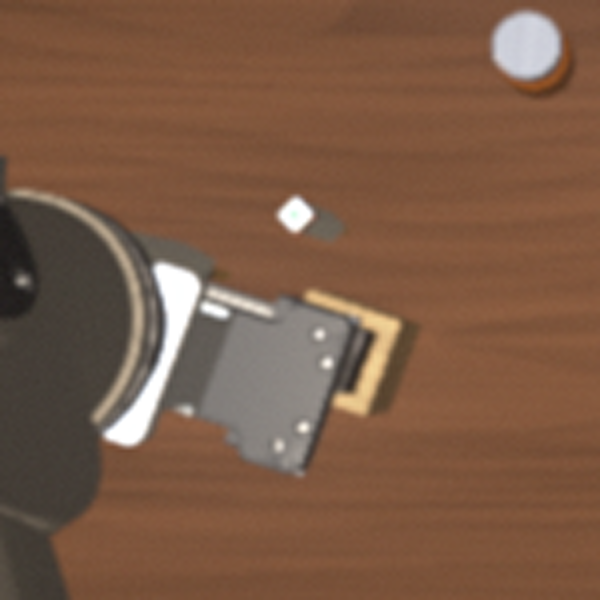

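Call:
{"method": "send_rows", "body": {
  "steps": [
    {"angular": [0, 0, 0], "dp": [0, 0, 0], "gripper": -1},
    {"angular": [0, 0, 0], "dp": [0.03, 0, 0], "gripper": -1},
    {"angular": [0, 0, 0], "dp": [0.06, 0, 0], "gripper": -1},
    {"angular": [0, 0, 0], "dp": [0.09, 0, 0], "gripper": -1},
    {"angular": [0, 0, 0], "dp": [0.115, 0, 0], "gripper": -1},
    {"angular": [0, 0, 0], "dp": [0.13, 0, 0], "gripper": -1},
    {"angular": [0, 0, 0], "dp": [0.133, 0, 0], "gripper": -1},
    {"angular": [0, 0, 0], "dp": [0.133, 0, 0], "gripper": -1}
  ]
}}

```text
clock: 1.9
position: [0.466, 0.294, 0.1273]
eef_rot: [[-0.001, -0.954, 0.299], [-0.0, 0.299, 0.954], [-1.0, 0.001, -0.001]]
wrist_force: [-0.7, -0.3, 0.3]
width: 0.094
```

```bash
python3 - <<'E'
from h import *
s=arm.sense();print(s["clock"],s["position"],s["wrist_force"])
im=read_camera("side");crop(im,200,220,120,120,5,"pics/s2.png")
im=read_camera("top");crop(im,70,170,120,120,5,"pics/t2.png")
E
```

```text
1.9 [0.466  0.294  0.1273] [-0.6688 -0.3302  0.3069]
```

View pics/s2.png

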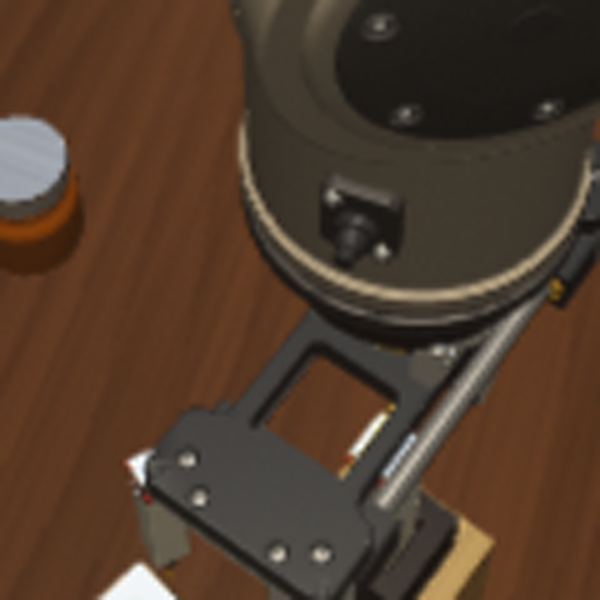

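View pics/t2.png

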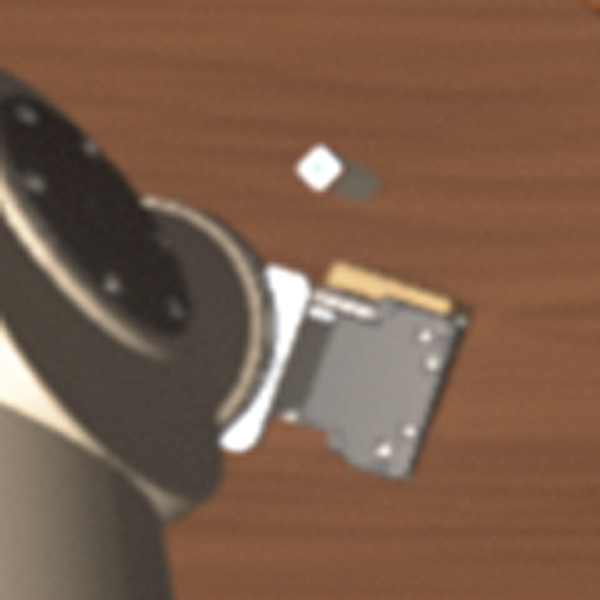

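Call:
{"method": "send_rows", "body": {
  "squeeze": 10,
  "steps": [
    {"angular": [0, 0, 0], "dp": [0, 0, 0], "gripper": 1},
    {"angular": [0, 0, 0], "dp": [0, 0, 0], "gripper": 1},
    {"angular": [0, 0, 0], "dp": [0, 0, 0], "gripper": 1},
    {"angular": [0, 0, 0], "dp": [0, 0, 0], "gripper": 1},
    {"angular": [0, 0, 0], "dp": [0, 0, 0], "gripper": 1},
    {"angular": [0, 0, 0], "dp": [0, 0, 0], "gripper": 1},
    {"angular": [0, 0, 0], "dp": [0, 0, 0], "gripper": 1},
    {"angular": [0, 0, 0], "dp": [0, 0, 0], "gripper": 1}
  ]
}}

```text
clock: 2.8
position: [0.4666, 0.293, 0.1274]
eef_rot: [[-0.0, -0.954, 0.301], [-0.0, 0.301, 0.954], [-1.0, 0.0, -0.0]]
wrist_force: [0.8, -0.4, 1.0]
width: 0.0334
```

Call:
{"method": "send_rows", "body": {
  "squeeze": 15,
  "steps": [
    {"angular": [0, 0, 0], "dp": [0, 0, 0], "gripper": 1},
    {"angular": [0, 0, 0], "dp": [0, 0, 0], "gripper": 1},
    {"angular": [0, 0, 0], "dp": [0, 0, 0], "gripper": 1},
    {"angular": [0, 0, 0], "dp": [0, 0, 0], "gripper": 1},
    {"angular": [0, 0, 0], "dp": [0, 0, 0], "gripper": 1},
    {"angular": [0, 0, 0], "dp": [0, 0, 0], "gripper": 1},
    {"angular": [0, 0, 0], "dp": [0, 0, 0], "gripper": 1},
    {"angular": [0, 0, 0], "dp": [0, 0, 0], "gripper": 1}
  ]
}}

```text
clock: 3.6
position: [0.4667, 0.2935, 0.1276]
eef_rot: [[0.0, -0.954, 0.301], [0.0, 0.301, 0.954], [-1.0, -0.0, 0.001]]
wrist_force: [1.5, 5.7, -2.7]
width: 0.0198
```

Call:
{"method": "send_rows", "body": {
  "squeeze": 40,
  "steps": [
    {"angular": [0, 0, 0], "dp": [0, 0, 0.0005], "gripper": 1},
    {"angular": [0, 0, 0], "dp": [0, 0, 0.001], "gripper": 1},
    {"angular": [0, 0, 0], "dp": [0, 0, 0.001], "gripper": 1},
    {"angular": [0, 0, 0], "dp": [0, 0, 0.001], "gripper": 1},
    {"angular": [0, 0, 0], "dp": [0, 0, 0.001], "gripper": 1},
    {"angular": [0, 0, 0], "dp": [0, 0, 0.001], "gripper": 1},
    {"angular": [0, 0, 0], "dp": [0, 0, 0.001], "gripper": 1},
    {"angular": [0, 0, 0], "dp": [0, 0, 0.001], "gripper": 1}
  ]
}}

```text
clock: 4.4
position: [0.4668, 0.2938, 0.1274]
eef_rot: [[-0.0, -0.954, 0.301], [-0.0, 0.301, 0.954], [-1.0, 0.0, -0.0]]
wrist_force: [-0.9, 0.1, -1.1]
width: 0.0201
```

Call:
{"method": "send_rows", "body": {
  "steps": [
    {"angular": [0, 0, 0], "dp": [-0.006, 0, 0.001], "gripper": 1},
    {"angular": [0, 0, 0], "dp": [-0.015, 0, 0.001], "gripper": 1},
    {"angular": [0, 0, 0], "dp": [-0.03, 0, 0.001], "gripper": 1},
    {"angular": [0, 0, 0], "dp": [-0.048, 0, 0.001], "gripper": 1},
    {"angular": [0, 0, 0], "dp": [-0.066, 0, 0.001], "gripper": 1},
    {"angular": [0, 0, 0], "dp": [-0.084, 0, 0.001], "gripper": 1},
    {"angular": [0, 0, 0], "dp": [-0.1, 0, 0.001], "gripper": 1},
    {"angular": [0, 0, 0], "dp": [-0.1, 0, 0.001], "gripper": 1}
  ]
}}

```text
clock: 5.2
position: [0.4682, 0.2956, 0.2302]
eef_rot: [[0.003, -0.954, 0.301], [0.003, 0.301, 0.954], [-1.0, -0.002, 0.003]]
wrist_force: [0.2, 0.3, -0.8]
width: 0.0194
```

```bash
python3 - <<'E'
from h import *
s=arm.sense();print(s["clock"],s["position"],s["wrist_force"],s["ft_torque"],s["joints"])
im=read_camera("side");crop(im,200,220,120,120,5,"pics/s3.png")
p=np.array(s["position"]); R=np.array(s["eef_rot"])
for dx in (-.03,.008,.0,.049,.049+.018,.049+.048): print(dx, proj("side",p+R[:,0]*dx), proj("top",p+R[:,0]*dx))
a=np.radians(72.5); R=pose([0,0,-1],[np.cos(a),np.sin(a),0]); R2=pose([0,0,-1],[0,1,0])
print(rel([.5605,.053,.227],R2))
E
```

```text
5.2 [0.4682 0.2956 0.2302] [ 0.2158  0.2618 -0.7748] [ 0.0067 -0.0185 -0.029 ] [-50.2864  12.0695  13.2362 107.4265  -3.1703  60.6346  36.7006]
-0.03 [[278.0739 280.7354]] [[112.8963 235.7428]]
0.008 [[277.0855 292.0349]] [[119.6433 235.9623]]
0.0 [[277.2859 289.7447]] [[118.2796 235.9179]]
0.049 [[276.1178 303.0993]] [[126.2046 236.1757]]
0.067 [[275.7216 307.6283]] [[128.8775 236.2626]]
0.097 [[275.0965 314.7752]] [[133.0803 236.3993]]
(array([ 0.0015, -0.1614, -0.2031]), array([-17.5016,   0.102 ,   0.0788]))
```

View pics/s3.png

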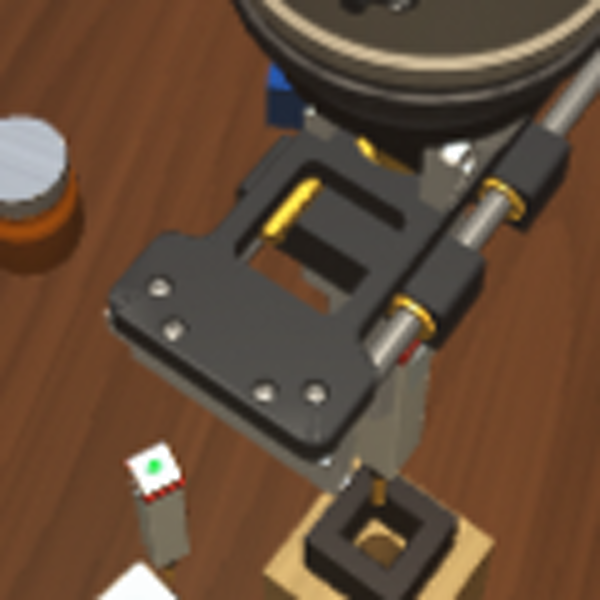

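```bash
python3 - <<'E'
from h import *
a=np.radians(72.5); R=pose([0,0,-1],[np.cos(a),np.sin(a),0]); R2=pose([0,0,-1],[0,1,0])
print(rel([.5604,.054,.227],R2,np.array([.4667,.294,.227]),R))
E
```

```text
(array([ 0.    , -0.1615, -0.2007]), array([-17.5,   0. ,   0. ]))
```

Call:
{"method": "send_rows", "body": {
  "steps": [
    {"angular": [0, 0, 0], "dp": [0, -0.015, -0.018], "gripper": 1},
    {"angular": [-3, 0, 0], "dp": [0, -0.04, -0.05], "gripper": 1},
    {"angular": [-6, 0, 0], "dp": [0, -0.07, -0.087], "gripper": 1},
    {"angular": [-10, 0, 0], "dp": [0, -0.1, -0.124], "gripper": 1},
    {"angular": [-14, 0, 0], "dp": [0, -0.127, -0.158], "gripper": 1},
    {"angular": [-17.5, 0, 0], "dp": [0, -0.15, -0.186], "gripper": 1},
    {"angular": [-17.5, 0, 0], "dp": [0, -0.1615, -0.2007], "gripper": 1},
    {"angular": [-17.5, 0, 0], "dp": [0, -0.1615, -0.2007], "gripper": 1}
  ]
}}

```text
clock: 6.05
position: [0.5611, 0.0517, 0.2268]
eef_rot: [[-0.001, -1.0, 0.004], [-0.001, 0.004, 1.0], [-1.0, 0.001, -0.001]]
wrist_force: [0.1, -0.0, -1.7]
width: 0.0194
```

Call:
{"method": "send_rows", "body": {
  "steps": [
    {"angular": [0, 0, 0], "dp": [0.015, 0, 0], "gripper": 1},
    {"angular": [0, 0, 0], "dp": [0.03, 0, 0], "gripper": 1},
    {"angular": [0, 0, 0], "dp": [0.045, 0, 0], "gripper": 1},
    {"angular": [0, 0, 0], "dp": [0.055, 0, 0], "gripper": 1},
    {"angular": [0, 0, 0], "dp": [0.06, 0, 0], "gripper": 1},
    {"angular": [0, 0, 0], "dp": [0.06, 0, 0], "gripper": 1},
    {"angular": [0, 0, 0], "dp": [0.06, 0, 0], "gripper": 1},
    {"angular": [0, 0, 0], "dp": [0.06, 0, 0], "gripper": 1}
  ]
}}

```text
clock: 6.85
position: [0.5612, 0.0551, 0.1681]
eef_rot: [[0.001, -1.0, 0.0], [0.0, 0.0, 1.0], [-1.0, -0.001, 0.0]]
wrist_force: [0.3, 0.2, -1.6]
width: 0.0198
```

```bash
python3 - <<'E'
from h import *
s=arm.sense();print(s["clock"],s["position"],s["wrist_force"],s["eef_rot"])
im=read_camera("side");crop(im,235,190,60,60,10,"pics/s4.png")
im=read_camera("top");crop(im,200,165,75,75,8,"pics/t4.png")
p=np.array(s["position"]); R=np.array(s["eef_rot"])
print(proj("side",p+R[:,0]*.1154),proj("side",[.5604,.054,.034]))
E
```

```text
6.85 [0.5612 0.0551 0.1681] [ 0.3048  0.2042 -1.5603] [[ 0.0008 -1.      0.0001]
 [ 0.0003  0.0001  1.    ]
 [-1.     -0.0008  0.0003]]
[[265.9384 224.3195]] [[266.3077 228.5934]]
```

View pics/s4.png

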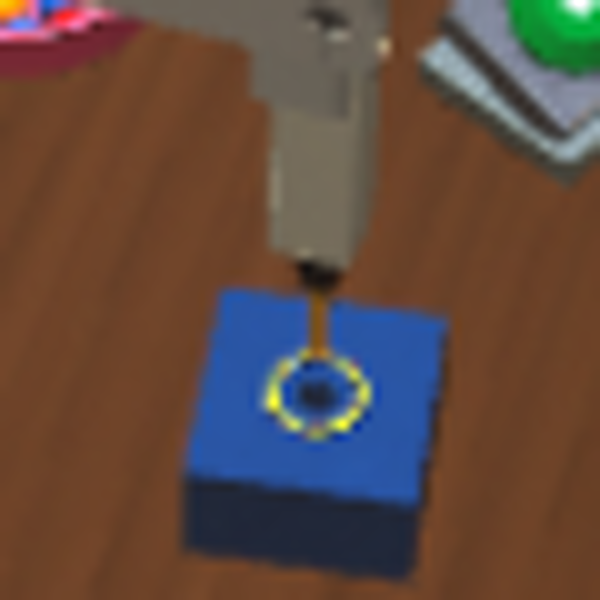

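View pics/t4.png

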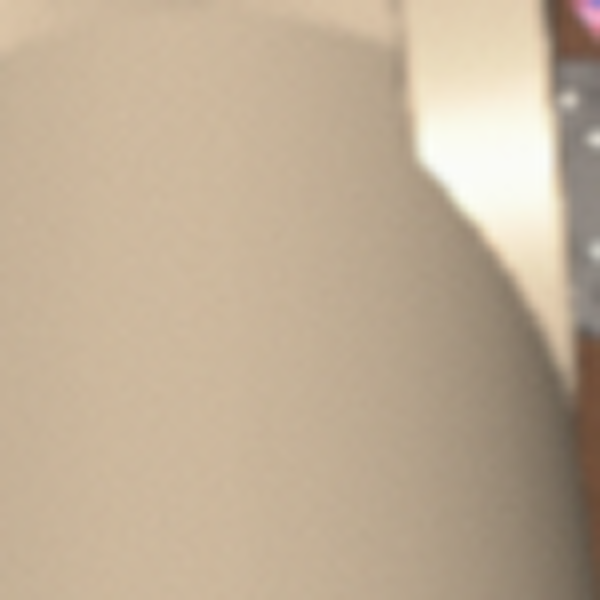

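```bash
python3 - <<'E'
from h import *
s=arm.sense(); p=np.array(s["position"]);print(p)
R=np.array(s["eef_rot"])
t=p+R[:,0]*.1154
u=proj("side",t)[0]
for dv in (3.4,3.7,4.): print(onz("side",u+[0,dv],.034)-t)
E
```

```text
[0.5611 0.055  0.168 ]
[ 0.0008 -0.0033 -0.0186]
[ 0.0005 -0.0024 -0.0186]
[ 0.0002 -0.0016 -0.0186]
```

Call:
{"method": "send_rows", "body": {
  "steps": [
    {"angular": [0, 0, 0], "dp": [0, 0, -0.0016], "gripper": 1},
    {"angular": [0, 0, 0], "dp": [0.006, 0, -0.0016], "gripper": 1},
    {"angular": [0, 0, 0], "dp": [0.012, 0, -0.0016], "gripper": 1},
    {"angular": [0, 0, 0], "dp": [0.018, 0, -0.0016], "gripper": 1},
    {"angular": [0, 0, 0], "dp": [0.023, 0, -0.0016], "gripper": 1},
    {"angular": [0, 0, 0], "dp": [0.028, 0, -0.0016], "gripper": 1},
    {"angular": [0, 0, 0], "dp": [0.03, 0, -0.0016], "gripper": 1},
    {"angular": [0, 0, 0], "dp": [0.03, 0, -0.0016], "gripper": 1}
  ]
}}

```text
clock: 7.75
position: [0.5607, 0.0533, 0.1371]
eef_rot: [[-0.001, -1.0, 0.0], [-0.0, 0.0, 1.0], [-1.0, 0.001, -0.0]]
wrist_force: [0.4, 0.7, -0.6]
width: 0.0196
```

```bash
python3 - <<'E'
from h import *
s=arm.sense();print(s["clock"],s["position"],s["wrist_force"],s["ft_torque"])
im=read_camera("side");crop(im,235,190,60,60,10,"pics/s5.png")
E
```

```text
7.75 [0.5607 0.0533 0.1371] [ 0.4122  0.654  -0.5737] [ 0.0189 -0.0431 -0.0077]
```

View pics/s5.png

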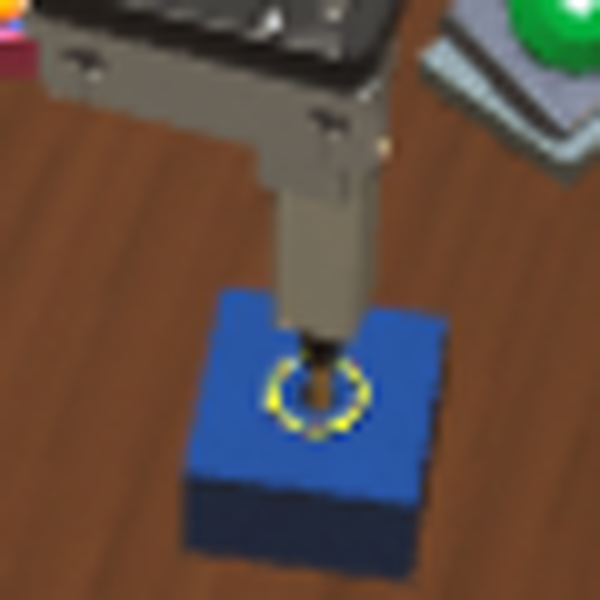

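Probe is in the hole: the brass goes into the dark hole at crop (318,395). I'll press down about 11.5 mm.

Call:
{"method": "send_rows", "body": {
  "steps": [
    {"angular": [0, 0, 0], "dp": [0.003, 0, 0], "gripper": 1},
    {"angular": [0, 0, 0], "dp": [0.006, 0, 0], "gripper": 1},
    {"angular": [0, 0, 0], "dp": [0.008, 0, 0], "gripper": 1},
    {"angular": [0, 0, 0], "dp": [0.01, 0, 0], "gripper": 1},
    {"angular": [0, 0, 0], "dp": [0.0115, 0, 0], "gripper": 1},
    {"angular": [0, 0, 0], "dp": [0.0115, 0, 0], "gripper": 1},
    {"angular": [0, 0, 0], "dp": [0.0115, 0, 0], "gripper": 1},
    {"angular": [0, 0, 0], "dp": [0.0115, 0, 0], "gripper": 1}
  ]
}}

```text
clock: 8.6
position: [0.5609, 0.0534, 0.1261]
eef_rot: [[0.0, -1.0, 0.0], [0.0, 0.0, 1.0], [-1.0, -0.0, 0.0]]
wrist_force: [-0.1, -0.6, 0.6]
width: 0.0199
```

```bash
python3 - <<'E'
from h import *
s=arm.sense();print(s["clock"],s["position"],s["wrist_force"],s["ft_torque"])
for i in range(4):
    im=read_camera("side");s=arm.sense();print(s["wrist_force"],s["position"])
crop(im,235,190,60,60,10,"pics/s6.png")
E
```

```text
8.6 [0.5609 0.0534 0.1261] [-0.0912 -0.6163  0.5572] [0.0129 0.1181 0.0282]
[-0.5174  0.3389  1.3114] [0.5609 0.0534 0.1261]
[0.3762 0.4872 0.946 ] [0.5608 0.0534 0.1261]
[-0.7256 -0.2161  0.7428] [0.5609 0.0534 0.1261]
[-0.4813 -0.2536  0.8608] [0.5609 0.0534 0.126 ]
```

View pics/s6.png

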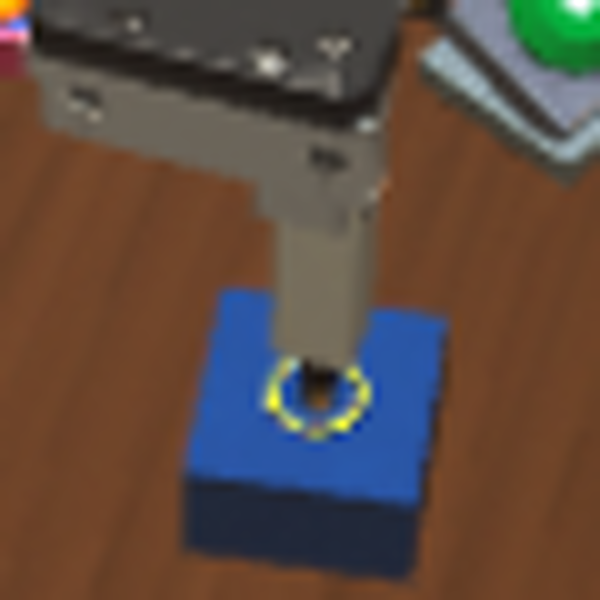

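Call:
{"method": "send_rows", "body": {
  "steps": [
    {"angular": [0, 0, 0], "dp": [0.001, 0, 0], "gripper": 1},
    {"angular": [0, 0, 0], "dp": [0.002, 0, 0], "gripper": 1},
    {"angular": [0, 0, 0], "dp": [0.002, 0, 0], "gripper": 1},
    {"angular": [0, 0, 0], "dp": [0.002, 0, 0], "gripper": 1},
    {"angular": [0, 0, 0], "dp": [0.002, 0, 0], "gripper": 1},
    {"angular": [0, 0, 0], "dp": [0.002, 0, 0], "gripper": 1},
    {"angular": [0, 0, 0], "dp": [0.002, 0, 0], "gripper": 1},
    {"angular": [0, 0, 0], "dp": [0.002, 0, 0], "gripper": 1}
  ]
}}

```text
clock: 9.6
position: [0.5609, 0.0534, 0.124]
eef_rot: [[0.0, -1.0, 0.0], [-0.0, 0.0, 1.0], [-1.0, -0.0, -0.0]]
wrist_force: [0.5, 0.5, 2.2]
width: 0.0199
```

```bash
python3 - <<'E'
from h import *
F=[]
for i in range(6):
    im=read_camera("side");s=arm.sense();F.append(s["wrist_force"])
print(s["clock"],s["position"],np.mean(F,0),np.std(F,0),s["ft_torque"])
E
```

```text
9.9 [0.5608 0.0534 0.124 ] [-0.5863  0.1737  1.4847] [0.3174 0.652  0.4881] [0.0602 0.0962 0.0025]
```

Call:
{"method": "send_rows", "body": {
  "steps": [
    {"angular": [0, 0, 0], "dp": [-0.008, 0, 0], "gripper": 1},
    {"angular": [0, 0, 0], "dp": [-0.018, 0, 0], "gripper": 1},
    {"angular": [0, 0, 0], "dp": [-0.033, 0, 0], "gripper": 1},
    {"angular": [0, 0, 0], "dp": [-0.05, 0, 0], "gripper": 1},
    {"angular": [0, 0, 0], "dp": [-0.068, 0, 0], "gripper": 1},
    {"angular": [0, 0, 0], "dp": [-0.086, 0, 0], "gripper": 1},
    {"angular": [0, 0, 0], "dp": [-0.1, 0, 0], "gripper": 1},
    {"angular": [0, 0, 0], "dp": [-0.1, 0, 0], "gripper": 1}
  ]
}}

```text
clock: 10.7
position: [0.5618, 0.0535, 0.2261]
eef_rot: [[0.003, -1.0, 0.0], [0.001, 0.0, 1.0], [-1.0, -0.003, 0.001]]
wrist_force: [0.0, -0.3, -1.3]
width: 0.0197
```

```bash
cat >> h.py <<'E'
yaw=np.radians(0.5); n=np.array([-np.sin(np.radians(20))*np.cos(yaw),-np.sin(np.radians(20))*np.sin(yaw),np.cos(np.radians(20))])
RP=pose(-n,[0,1,0])
E
python3 - <<'E'
from h import *
s=arm.sense();print(s["position"],s["joints"])
p0=np.array([.5609,.0534,.224]);R0=pose([0,0,-1],[0,1,0])
D=np.array([.590,-.188,.040])
print(rel(D+n*(.06+.1154),RP,p0,R0),rel(D+n*(.02+.1154),RP,p0,R0), D+n*(.06+.1154))
E
```

```text
[0.5618 0.0535 0.2261] [-28.744   13.6072  19.9068 106.6779  -5.3132  60.4299  83.2506]
(array([ 0.0192,  0.0309, -0.2419]), array([ -0.0298,  -0.1693, -19.9993])) (array([ 0.0568,  0.0172, -0.2418]), array([ -0.0298,  -0.1693, -19.9993])) [ 0.53   -0.1885  0.2048]
```

Call:
{"method": "send_rows", "body": {
  "steps": [
    {"angular": [0, 0, 0], "dp": [0, 0, -0.02], "gripper": 1},
    {"angular": [0, 0, -2], "dp": [0, 0.005, -0.06], "gripper": 1},
    {"angular": [0, 0, -5], "dp": [0, 0.01, -0.105], "gripper": 1},
    {"angular": [0, 0, -9], "dp": [0, 0.016, -0.15], "gripper": 1},
    {"angular": [0, 0, -13], "dp": [0, 0.022, -0.19], "gripper": 1},
    {"angular": [0, -0.17, -17], "dp": [0.008, 0.027, -0.222], "gripper": 1},
    {"angular": [0, -0.17, -20], "dp": [0.015, 0.031, -0.242], "gripper": 1},
    {"angular": [0, -0.17, -20], "dp": [0.019, 0.031, -0.242], "gripper": 1}
  ]
}}

```text
clock: 11.5
position: [0.5271, -0.1916, 0.2037]
eef_rot: [[0.342, -0.94, 0.005], [0.001, 0.006, 1.0], [-0.94, -0.342, 0.003]]
wrist_force: [0.6, 1.1, -0.8]
width: 0.0198
```

Call:
{"method": "send_rows", "body": {
  "steps": [
    {"angular": [0, 0, 0], "dp": [0, 0, 0], "gripper": 1},
    {"angular": [0, 0, 0], "dp": [0.01, 0, 0], "gripper": 1},
    {"angular": [0, 0, 0], "dp": [0.02, 0, 0], "gripper": 1},
    {"angular": [0, 0, 0], "dp": [0.03, 0, 0], "gripper": 1},
    {"angular": [0, 0, 0], "dp": [0.038, 0, 0], "gripper": 1},
    {"angular": [0, 0, 0], "dp": [0.043, 0, 0], "gripper": 1},
    {"angular": [0, 0, 0], "dp": [0.043, 0, 0], "gripper": 1},
    {"angular": [0, 0, 0], "dp": [0.043, 0, 0], "gripper": 1}
  ]
}}

```text
clock: 12.3
position: [0.5445, -0.1886, 0.1645]
eef_rot: [[0.342, -0.94, -0.0], [0.003, 0.001, 1.0], [-0.94, -0.342, 0.003]]
wrist_force: [-1.0, 0.5, -0.3]
width: 0.0195
```

```bash
python3 - <<'E'
from h import *
s=arm.sense();print(s["clock"],s["position"],s["wrist_force"],s["joints"]); p=np.array(s["position"]);R=np.array(s["eef_rot"]);print(R)
im=read_camera("side");crop(im,255,125,60,60,10,"pics/s7.png")
im=read_camera("top");crop(im,270,140,100,100,6,"pics/t7.png")
t=p+R[:,0]*.1154;print(t,proj("side",t),proj("top",t))
E
```

```text
12.3 [ 0.5445 -0.1886  0.1645] [-0.9879  0.4662 -0.3285] [ -7.437    9.8057  26.3586 123.718  -21.3573  30.0336 124.7711]
[[ 0.3417 -0.9398 -0.0002]
 [ 0.0027  0.0008  1.    ]
 [-0.9398 -0.3417  0.0028]]
[ 0.5839 -0.1883  0.0561] [[284.8471 154.0332]] [[326.487  194.1048]]
```

View pics/s7.png

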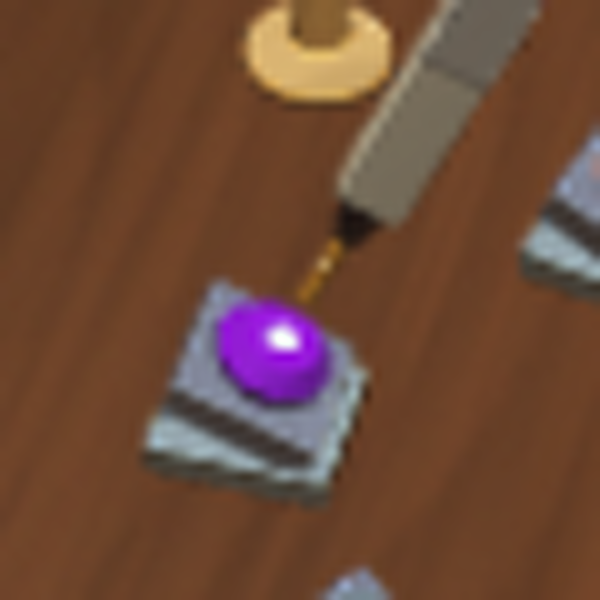

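View pics/t7.png

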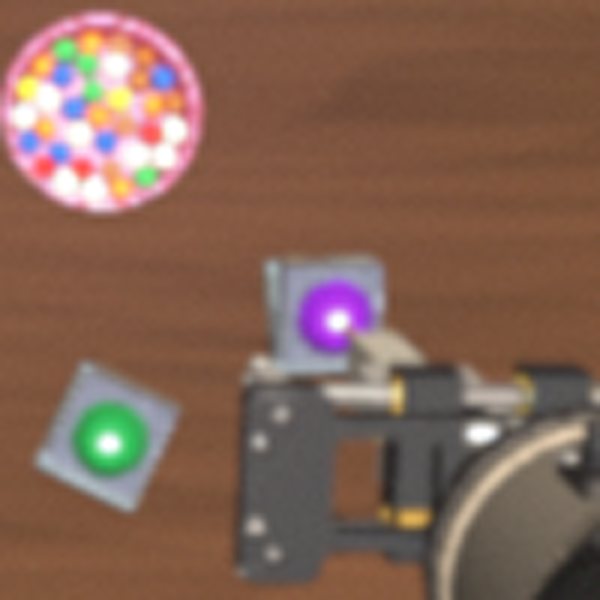

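```bash
python3 - <<'E'
from h import *
im=read_camera("top");crop(im,312,178,32,32,20,"pics/t8.png")
s=arm.sense();p=np.array(s["position"]);R=np.array(s["eef_rot"]);t=p+R[:,0]*.1154
print(s["clock"],p); 
for d in (0,.03,.048): print(proj("top",t-R[:,0]*d), (proj("top",t-R[:,0]*d)-[312,178]+.5)*20)
E
```

```text
12.45 [ 0.5447 -0.1886  0.165 ]
[[326.5133 193.9782]] [[300.2654 329.5639]]
[[329.0207 196.4626]] [[350.4147 379.2515]]
[[330.604  198.0313]] [[382.0803 410.6256]]
```

View pics/t8.png

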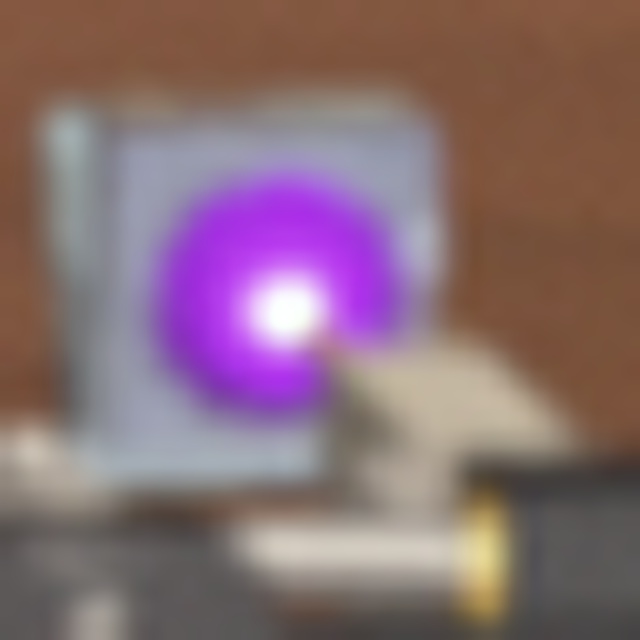

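```bash
python3 - <<'E'
from h import *
b=np.array([237,202.75])-proj("top",[.5611,.0534,.034])[0]
bs=np.array([266.35,228.85])-proj("side",[.5611,.0534,.034])[0]
print(b,bs)
for z in(.038,.04,.042):print(onz("side",(282.9,158.3),z),onz("side",np.array((282.9,158.3))-bs,z),onz("top",(325.7,192.8),z),onz("top",np.array((325.7,192.8))-b,z))
print(tri(np.array((282.9,158.3))-bs,np.array((325.7,192.8))-b))
s=arm.sense();p=np.array(s["position"]);R=np.array(s["eef_rot"]);t=p+R[:,0]*.1154
c=p+R[:,0]*(.1154+.0145)
print("axis hit",c,t)
E
```

```text
[ 0.6745 -0.1943] [0.2424 0.5239]
[ 0.5887 -0.1885  0.038 ] [ 0.5899 -0.1903  0.038 ] [ 0.59   -0.1903  0.038 ] [ 0.5894 -0.1884  0.038 ]
[ 0.5882 -0.1865  0.04  ] [ 0.5894 -0.1883  0.04  ] [ 0.5897 -0.1898  0.04  ] [ 0.5891 -0.188   0.04  ]
[ 0.5877 -0.1845  0.042 ] [ 0.589  -0.1863  0.042 ] [ 0.5894 -0.1894  0.042 ] [ 0.5889 -0.1875  0.042 ]
(array([ 0.5892, -0.1879,  0.0404]), array([ 0.0493,  0.0109, -0.006 , -0.0486]))
axis hit [ 0.5892 -0.1882  0.043 ] [ 0.5842 -0.1883  0.0566]
```

Call:
{"method": "send_rows", "body": {
  "steps": [
    {"angular": [0, 0, 0], "dp": [0.003, 0.0009, 0.0004], "gripper": 1},
    {"angular": [0, 0, 0], "dp": [0.006, 0.0009, 0.0004], "gripper": 1},
    {"angular": [0, 0, 0], "dp": [0.009, 0.0009, 0.0004], "gripper": 1},
    {"angular": [0, 0, 0], "dp": [0.012, 0.0009, 0.0004], "gripper": 1},
    {"angular": [0, 0, 0], "dp": [0.0135, 0.0009, 0.0004], "gripper": 1},
    {"angular": [0, 0, 0], "dp": [0.0135, 0.0009, 0.0004], "gripper": 1},
    {"angular": [0, 0, 0], "dp": [0.0135, 0.0009, 0.0004], "gripper": 1},
    {"angular": [0, 0, 0], "dp": [0.0135, 0.0009, 0.0004], "gripper": 1}
  ]
}}

```text
clock: 13.25
position: [0.5483, -0.1881, 0.1517]
eef_rot: [[0.342, -0.94, -0.0], [0.003, 0.001, 1.0], [-0.94, -0.342, 0.003]]
wrist_force: [-0.7, -0.4, -1.1]
width: 0.0197
```

```bash
python3 - <<'E'
from h import *
F=[]
for i in range(5):
    im=read_camera("side");s=arm.sense();F.append(s["wrist_force"])
crop(im,265,140,36,36,16,"pics/s9.png")
im=read_camera("top");crop(im,312,178,32,32,18,"pics/t9.png")
F=np.array(F);print(s["clock"],s["position"],F.mean(0),"along n",(F@n).mean(),(F@n).std())
p=np.array(s["position"]);R=np.array(s["eef_rot"]);t=p+R[:,0]*.1154;print(t,(proj("side",t)-[265,140]+.5)*16,(proj("top",t)-[312,178]+.5)*18)
E
```

```text
13.5 [ 0.5483 -0.188   0.1517] [ 0.1241  0.4101 -1.0376] along n -1.0187554209110574 0.5740008445024248
[ 0.5878 -0.1877  0.0432] [[299.4373 283.3501]] [[246.5906 284.585 ]]
```

View pics/s9.png

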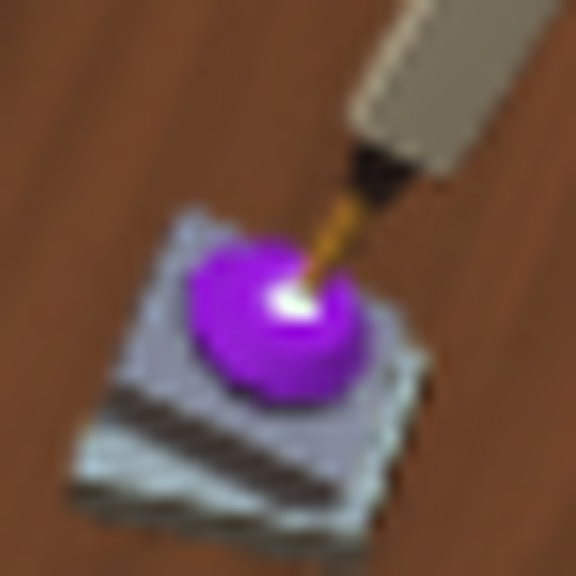

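View pics/t9.png

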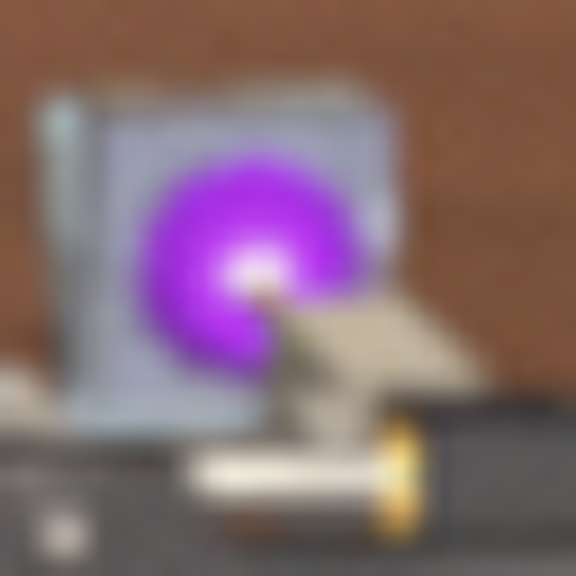

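Call:
{"method": "send_rows", "body": {
  "steps": [
    {"angular": [0, 0, 0], "dp": [0, -0.0008, 0], "gripper": 1},
    {"angular": [0, 0, 0], "dp": [0.001, -0.0008, 0], "gripper": 1},
    {"angular": [0, 0, 0], "dp": [0.002, -0.0008, 0], "gripper": 1},
    {"angular": [0, 0, 0], "dp": [0.003, -0.0008, 0], "gripper": 1},
    {"angular": [0, 0, 0], "dp": [0.004, -0.0008, 0], "gripper": 1},
    {"angular": [0, 0, 0], "dp": [0.005, -0.0008, 0], "gripper": 1},
    {"angular": [0, 0, 0], "dp": [0.0055, -0.0008, 0], "gripper": 1},
    {"angular": [0, 0, 0], "dp": [0.0055, -0.0008, 0], "gripper": 1}
  ]
}}

```text
clock: 14.35
position: [0.5509, -0.188, 0.1466]
eef_rot: [[0.342, -0.94, -0.0], [0.003, 0.001, 1.0], [-0.94, -0.342, 0.003]]
wrist_force: [-0.4, 0.4, 0.5]
width: 0.0197
```

```bash
cat > m.py <<'E'
from h import *
import sys
F=[];T=[]
for i in range(12):
    im=read_camera("side");s=arm.sense();F.append(s["wrist_force"]);T.append(s["ft_torque"])
crop(im,265,140,36,36,16,f"pics/s{sys.argv[1]}.png")
F=np.array(F);print(s["clock"],s["position"],F.mean(0),"along n",(F@n).mean(),(F@n).std()/12**.5,np.mean(T,0))
p=np.array(s["position"]);R=np.array(s["eef_rot"]);t=p+R[:,0]*.1154;print(t,(t-[.5892,-.1879,.0403])@n, s["width"])
E
python3 m.py 10
```

```text
14.95 [ 0.5509 -0.188   0.1467] [-0.7691 -0.0828  0.3662] along n 0.6073851765858718 0.08505711933692552 [0.0548 0.5047 0.0101]
[ 0.5904 -0.1877  0.0383] -0.002326841588551925 0.019444861187604665
```

View pics/s10.png

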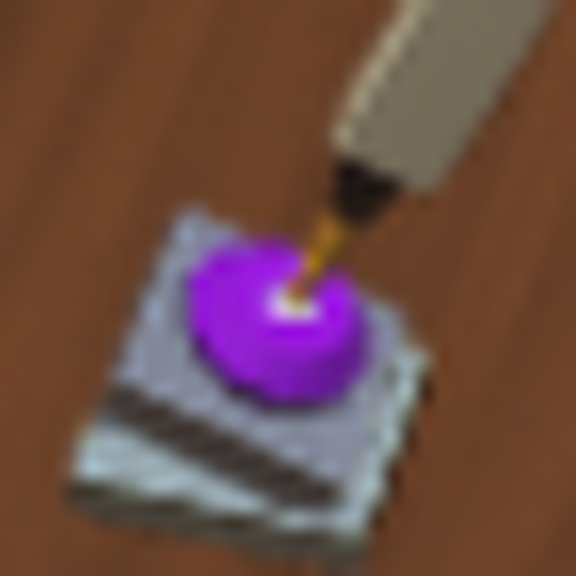

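Contact made: the tip sits on the dot at crop (295,303), with about 1.6 N of contact force. About 3 mm more should bring the probe to half way.

Call:
{"method": "send_rows", "body": {
  "steps": [
    {"angular": [0, 0, 0], "dp": [0.001, 0, 0], "gripper": 1},
    {"angular": [0, 0, 0], "dp": [0.002, 0, 0], "gripper": 1},
    {"angular": [0, 0, 0], "dp": [0.003, 0, 0], "gripper": 1},
    {"angular": [0, 0, 0], "dp": [0.003, 0, 0], "gripper": 1},
    {"angular": [0, 0, 0], "dp": [0.003, 0, 0], "gripper": 1},
    {"angular": [0, 0, 0], "dp": [0.003, 0, 0], "gripper": 1},
    {"angular": [0, 0, 0], "dp": [0.003, 0, 0], "gripper": 1},
    {"angular": [0, 0, 0], "dp": [0.003, 0, 0], "gripper": 1}
  ]
}}

```text
clock: 15.75
position: [0.552, -0.1881, 0.1439]
eef_rot: [[0.342, -0.94, -0.0], [0.003, 0.001, 1.0], [-0.94, -0.342, 0.003]]
wrist_force: [-0.9, 0.1, 0.9]
width: 0.0198
```

```bash
python3 m.py 11;python3 - <<'E'
from h import *
im=read_camera("side");cv2.imwrite("pics/sfull.png",im[:,:,::-1])
im=read_camera("top");crop(im,312,178,32,32,18,"pics/t11.png")
E
```

```text
16.35 [ 0.552  -0.188   0.1439] [-1.0048  0.2094  1.5184] along n 1.7698246866417626 0.1542722438216608 [0.0721 0.5143 0.0297]
[ 0.5914 -0.1877  0.0354] -0.00533408835724392 0.01997161518819239
```

View pics/s11.png

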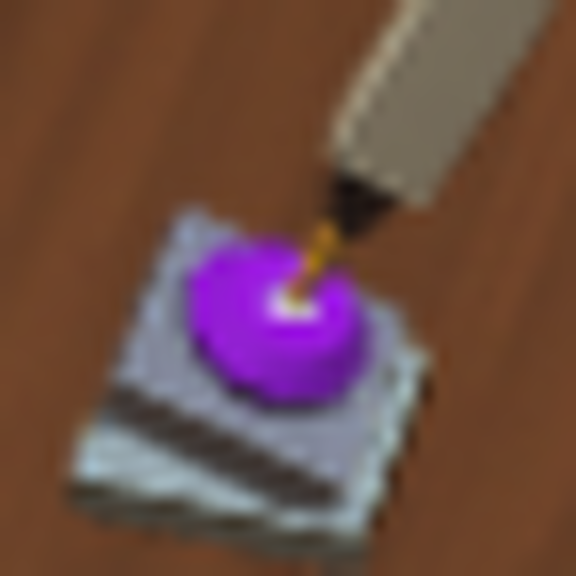

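View pics/t11.png

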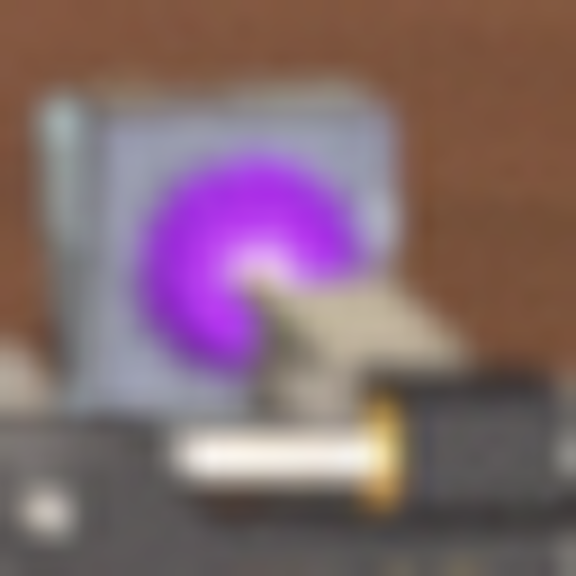

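View pics/sfull.png

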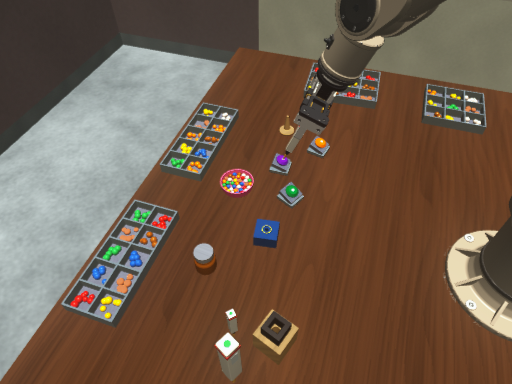

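The tip is on the dot in both views: side crop (293,303), top crop (258,275). Contact is about 2.8 N with the probe in about 5 mm, and the dish, jar and cone haven't moved. Handing in.

```bash
python3 -c "
from plant import arm
print(arm.hand_in(), arm.sense()['clock'])"
```

```text
the job is handed in; nothing more can be done
the job is handed in; nothing more can be done
```

I handed the job in at about 16.5 s. The gripper was still holding the tester with a commanded 40 N squeeze, with its tip on the purple stone's white dot.

- **Check socket:** I took the tester from its stand and put the probe straight down into the blue socket. Wrist force there rose by about 2 to 2.5 N from free. The arm height put the probe about 3 to 5 mm in, held for well over 0.2 s.
- **Purple stone:** The tool leaned 20° with the facet. The cradle's yaw measured about 0.5°, with single edges between -3° and +3°. The tip was on the dot in both camera views.
- **Press:** Contact force was about 2.8 N along the facet normal (reading 1.77 N against -1.02 N free). That matches a probe about 5.3 mm in, the same figure the arm position gave.
- **Bystanders:** In the last side picture the dish, jar and ring cone were where they started. The tester's path stayed clear of the green and amber stones.

**Disagreements:** The two cameras differed by 3 to 5 mm in y. I settled this by comparing the tip with the target directly in the pictures, which leaves about 1 mm of uncertainty on the dot. Force readings were noisy (about 0.5 N each), so I averaged them. When I first closed the gripper, the tester was about 1 mm off centre, which gave a 5.7 N side force. I moved the gripper 1 mm to correct that before lifting.

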